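# Load a tub on the turntable bridge and hold its red end to the engine's siding

### The arm

A 6-joint arm with a two-finger parallel gripper is mounted at the origin on the work surface. World frame = base frame: x ahead of the robot, y to its left, z up, the work surface at z = 0. Lengths are in m, angles in degrees, forces in N, time in s.
With the tool pointing down it reaches from about 0.3 to 0.75 m from the base axis. Payload 8.5 kg.
Tool frame: the origin (TCP) lies at the very end of the fingers, on their centre line; the grasp point (between the pads) lies 19 mm behind it (grip_depth is the distance from the TCP to the grasp point, in m); z points along the fingers, y is the direction in which the jaws open and shut (so a half turn about z gives the same grasp; the last joint's range is limited). The gripper opens to 85 mm and grips with 20 to 120 N. Pads are 22 mm wide; open, the fingers measure 114 mm over their backs; the gripper's body (76 mm by 85 mm) begins 54 mm behind the grasp point. The pads swing forward as they close: fully open they stand 13 mm farther back than shut.
Start: joints at [-85.044, 21.807, 74.336, -0, 83.858, -12.336], TCP at [0.163, -0.525, 0.231] pointing down, gripper open.
Joint ranges: [-178.18, 178.18], [-50.72, 133.34], [12.68, 142.11], [-81.47, 261.47], [9.98, 163.14], [-165.26, 165.26]. Speed limits (degrees/s): [136.94, 136.94, 180, 180, 180, 180].

### API

Orientations are given as a 3x3 rotation matrix whose columns are the frame's x, y, z axes.
In Python, from rig import observe, get_image, close_job, silhouettes, grip_depth gives the robot as it stands. The module is installed in compiled form; this text tells all that it offers.
- The arm moves only by the shell command python3 -m crank 'ROWS' [FORCE]. ROWS is a JSON object of lists of equal length, an entry for each row: "slide": the shift along the tool's x, y, z in m, a list of three; "roll": the turn about the tool's z in rad; "grip": the finger opening in m, from 0 to 0.0854. A call has exactly 8 rows; each row is the pose to reach, as a shift and turn from the pose commanded when the call began, along the tool's axes at that moment; what a row does not reach only later rows make up. A row lasts 1/10 s, in which the tool goes at most 50 mm and 8.59 degrees, less where a joint would pass 70% of its speed; a pose out of reach is approached as far as the arm can. A call with a gripper value outside its range is refused whole. The fingers move at their own pace and stop on an object; FORCE is the grip in N (left out, the last holds). Time passes only in rows, so rows that repeat a pose let the fingers close, or fill a call up. It gives the time, the measured TCP pose, the force and the opening at its end, in the units of the state.
- observe(): the state, without advancing time (a new reading comes with each control period).
- get_image(name): name is "scene" or "top" or "wrist"; returns a dict with "frame" (420x560x3 uint8, red, green, blue), "fx", "fy", "cx", "cy" (pixels), "xyz" and "rotation" of the camera in the world. Camera axes: x right, y down, z forward; pixel columns grow to the right and rows downward; lengths in m; the calibration is good to about 2 mm. A picture is of the moment at which its call begins. There is no depth.
- close_job(): hands the job in, once; it reports no verdict.
Trained networks look in a picture, given as the dict that the camera call returned (one of the last four; its "shot" number tells which), for a name from the list of things; names that differ only in an ending like _2 or _b are one class to them, and where a whole thing is asked for, a point or a joint stands for the part that bears it (a point fixed in the world has none). Each returns a list of dicts, best first, with "confidence" (0 to 1); they miss things now and then, are a little off and sometimes report something else, mostly with a low value. They report only what shows in the picture. A call takes as long as a camera call. They do not tell look-alikes from the thing itself.
- silhouettes(target, picture): "pixels" (420x560 bool, what is visible of it) and "box" ([centre column, centre row, width, height] in pixels, round what is visible of it).
The state is a dict: "time_s": time; "q": joint angles; "qvel": joint speeds; "joint_efforts": joint torques, N m; "position": TCP position; "tool_rot": TCP orientation; "ft_force": force on the tool from outside, world axes, zero at the start; "wrist_torque": the same for the moment, N m; "grip_width": finger opening in m.
Only numpy, scipy, OpenCV 4.12 (cv2) and the standard library are available. Lean on these libraries where they do the work, as an engineer would, in place of code of your own. Each camera call takes 0.05 s, during which the arm holds its last target.

### The job

Lift the top (blue) tub off the pile of tubs and set it down, without dropping it, on the half of the turntable bridge that has the red end, sitting squarely between the rails. Then grip the bridge's upright yellow handle, turn the bridge until its red end faces the siding where the black engine stands with the rails in line, and finish still gripping the handle, holding the bridge still there with the tub on it. Leave the other tubs, the engine and everything else where they are.

Things in the scene. Friction and masses are not known exactly. Their poses are not given: they have to be found in the camera images.
- tub_top: blue open-topped tub, the uppermost of a pile of three nested tubs. Body 74 mm (own x) x 50 mm (own y) x 40 mm high, walls and floor 4 mm, on a foot 56 x 32 x 6 mm (x, y, z) under it. Origin at the centre of the foot's underside, z up: body bottom 6 mm and rim 46 mm above the origin. About 120 g. In the pile the foot reaches 6 mm down into the tub below and the body's bottom rests on that tub's rim (5 mm play all round), so it lifts straight up. Same when turned half round.
- tub_mid: grey tub of the same shape, in the middle of the pile, its origin 40 mm under that of the blue one; stays where it is
- tub_low: bare wooden tub of the same shape, at the bottom of the pile, standing on the table; stays where it is
- turntable: fixed round pit, 280 mm across, its rim 20 mm above the table, with two short stub tracks; origin at its centre on the table, z up
- bridge (a joint): angle of the bridge about the pit's vertical centre axis, rad: 0 when the red end points along the turntable's own +x axis, growing anticlockwise seen from above; limits +-3.1. It turns with light friction (about 1 to 2 N at the handle) and stays where it is left.
- bridge_mid (a point): the centre of the bridge on its deck's top surface, on the turning axis, 22 mm above the table; turns with the bridge: x points to the red end, y across the rails, z up. The bridge is 220 mm long and 68 mm wide with two rails, each 4 mm wide and 4 mm high, their centres 22 mm either side of the middle line (40 mm clear between them, so that the tub's foot stands on the deck between the rails and its body just above them). The middle of the red half is 52 mm along +x.
- bridge_red (a point): middle of the bridge's red-painted end edge, deck top height, 110 mm along the bridge's +x from its centre; same axes as bridge_mid
- handle: the upright yellow round handle on the bridge near the end opposite to the red one, 18 mm across, 60 mm tall, from 22 to 82 mm above the table, 82 mm from the turning axis; it spins freely on its own upright axis, as a crank handle does. Origin at the centre of its foot, 22 mm above the table
- handle_top (a point): centre of the handle's top, 82 mm above the table; axes as bridge_mid
- siding: fixed straight track on a cork roadbed that leads away from the pit and carries the black engine; origin at the pit's centre at table height, x along the track away from the pit, z up. Its rail tops are 26 mm above the table. It starts 135 mm from the origin and ends at 355 mm, where a third brass buffer stop is screwed down
- siding_mouth (a point): middle of the siding's track close to the pit, 140 mm from the pit's centre, 22 mm above the table; axes as the siding. The bridge is in line when bridge_red lies straight between bridge_mid and this point
- engine: black die-cast steam engine, 180 x 58 x 95 mm high, loose, standing on the siding 235 mm from the pit's centre; origin under its middle at the rail tops; a bystander
- signal_box: tin signal box with green roof, 85 x 140 x 120 mm high, loose; origin under its centre; a bystander
- bench: cream ceramic station bench, 34 x 90 x 54 mm high, loose; origin under its centre; a bystander
- buffer0: brass buffer stop, 20 x 56 x 41 mm high, loose; a bystander standing on the rails at the end of a stub track
- buffer1: brass buffer stop, 20 x 56 x 41 mm high, loose; a bystander standing on the rails at the end of the other stub track
Mind the look-alikes: they are no part of the job. Leave any green or turquoise look-alike of the tub_mid alone.

How it is judged:
By the outcome, as a careful person would: the job done as asked, in the order asked, and still so for the second after the job is handed in, while the arm keeps its last pose, push and grip.
It also fails if it takes over 58 s, if anything falls off the work surface, if the arm or the gripper's body presses on something with over 40 N, if the wrist force passes 120 N, or if a joint passes its speed limit or range.

## Working session

There is one attempt and no reset: what is moved stays moved. The work goes in short steps, Python scripts to look and compute and a shell command to move; the robot and the scene stay as the last step left them, time stands still between calls to the robot, and variables do not carry over. Pictures are saved under pics/ and viewed, and the job is handed in when it is done.

```bash
mkdir -p pics; ls; python3 - <<'E'
from rig import *
import cv2,json
s=observe();print({k:(v if not hasattr(v,'tolist') else v.tolist()) for k,v in s.items()}, grip_depth)
for n in("scene","top","wrist"):
    p=get_image(n);cv2.imwrite(f"pics/{n}0.png",p["frame"][:,:,::-1]);print(n,p["fx"],p["cx"],p["cy"],p["xyz"],p["rotation"])
E
```

```text
pics
{'time_s': 0.0, 'q': [-85.04455244844011, 21.84081313840051, 74.38366144837775, 0.000664485879129396, 83.85724608026318, -12.336440223116243], 'qvel': [0.047552864877416806, -0.01277781788326172, -0.06267057658601961, -0.06289403121032457, 0.010331440036943996, 0.017459477848872026], 'joint_efforts': [0.0004615211764757987, -44.84610199928284, -23.127688765525818, -0.00016558528841414955, 0.004686066240537912, 1.0532221494941041e-05], 'position': [0.1634516030196582, -0.5248565395388041, 0.23071986103862704], 'tool_rot': [[0.9548032827353402, 0.2972384207956883, -0.0001117170692986952], [0.2972382738244744, -0.9548022761841317, 0.0014219590177139655], [0.0003159931408064822, -0.0013908977268634955, -0.9999989827754068]], 'ft_force': [-0.06594950152838222, 0.1689873184737902, 0.5831843992636274], 'wrist_torque': [0.003275951237744462, 0.03143370033038122, 0.009489511180985536], 'grip_width': 0.08598522430336528} 0.0187
scene 531.6457634635609 275.3031350703388 211.2820791877891 [1.28178627 0.28006725 0.96099383] [[-0.39589902  0.67782733 -0.6195273 ]
 [ 0.91824503  0.28524144 -0.274706  ]
 [-0.00948838 -0.6776337  -0.73533839]]
top 434.2761999363179 273.3184937915489 209.0760014346118 [ 0.42435216 -0.03561958  1.04972514] [[-2.18322273e-03 -9.91888989e-01  1.27088420e-01]
 [-9.99821424e-01 -2.20457802e-04 -1.88963127e-02]
 [ 1.87710621e-02 -1.27106980e-01 -9.91711381e-01]]
wrist 289.60191184922877 278.730634088513 213.90500669673915 [ 0.23477072 -0.50233435  0.37368072] [[ 2.96715476e-01 -9.12845885e-01 -2.80485856e-01]
 [-9.54965487e-01 -2.83911149e-01 -8.62286438e-02]
 [-9.19599082e-04  2.93439685e-01 -9.55977147e-01]]
```

View pics/scene0.png

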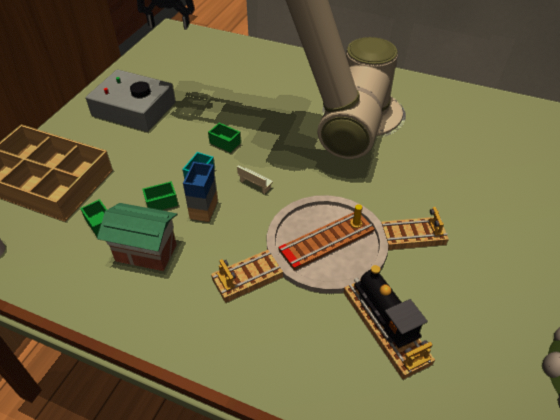

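View pics/top0.png

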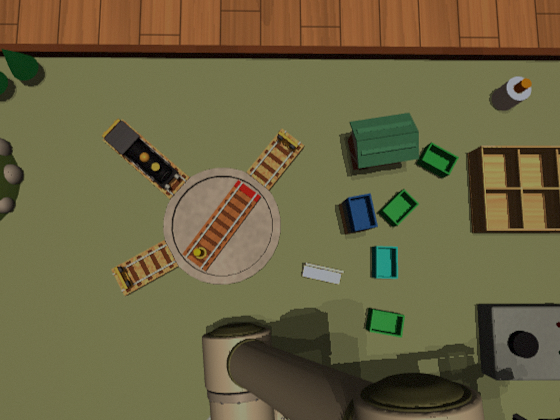

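View pics/wrist0.png

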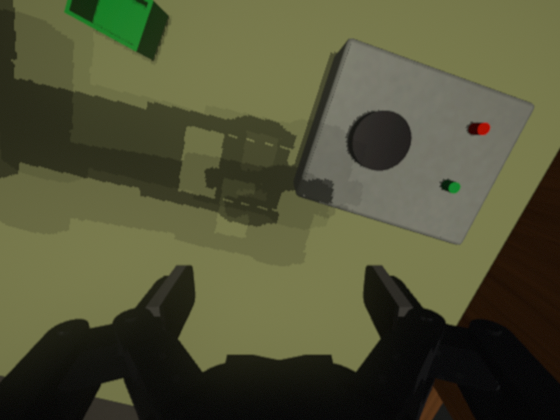

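```bash
cat > h.py <<'E'
import numpy as np,cv2
from rig import *
def proj(p,P):
    P=np.atleast_2d(P).astype(float); c=(P-p["xyz"])@np.array(p["rotation"])
    return np.c_[p["fx"]*c[:,0]/c[:,2]+p["cx"],p["fy"]*c[:,1]/c[:,2]+p["cy"]]
def back(p,uv,z):
    uv=np.atleast_2d(uv).astype(float)
    d=np.c_[(uv[:,0]-p["cx"])/p["fx"],(uv[:,1]-p["cy"])/p["fy"],np.ones(len(uv))]@np.array(p["rotation"]).T
    o=np.array(p["xyz"]); t=(z-o[2])/d[:,2]; return o+d*t[:,None]
E
python3 - <<'E'
from h import *
p=get_image("top");q=get_image("scene")
np.save("top.npy",p,allow_pickle=True);np.save("scene.npy",q,allow_pickle=True)
z={"tub_top":.126,"turntable":.02,"bridge":.022,"bridge_red":.022,"handle":.082,"siding":.022,"engine":.1,"buffer0":.05,"bench":.054,"signal_box":.12}
M={}
for n in z:
  for nm,pic in(("top",p),("scene",q)):
    for i,d in enumerate(silhouettes(n,pic)[:3]):
        m=d["pixels"];ys,xs=np.nonzero(m)
        if len(xs)<5: continue
        M[f"{n}_{nm}_{i}"]=m
        r=cv2.minAreaRect(np.c_[xs,ys].astype(np.float32))
        print(n,nm,i,round(d["confidence"],2),np.round(d["box"],1),m.sum(),"c",back(pic,[xs.mean(),ys.mean()],z[n]).round(3)[0],"rect",back(pic,cv2.boxPoints(r),z[n])[:,:2].round(3).tolist() if nm=="top" else "")
np.savez("M.npz",**M)
a=cv2.resize(p["frame"][100:320,90:440],None,fx=2.28,fy=2.28,interpolation=cv2.INTER_CUBIC)
cv2.imwrite("pics/topz.png",a[:,:,::-1])
E
```

```text
tub_top top 0 0.55 [362.  215.5  35.6  37.4] 969 c [ 0.534 -0.242  0.126] rect [[0.565, -0.205], [0.578, -0.263], [0.502, -0.278], [0.49, -0.22]]
tub_top scene 0 0.85 [198.2 183.4  31.9  40.2] 913 c [ 0.558 -0.229  0.126] rect 
turntable top 0 0.74 [208.6 211.2 197.6 169.3] 13825 c [0.52  0.075 0.02 ] rect [[0.396, 0.339], [0.825, -0.001], [0.639, -0.216], [0.228, 0.13]]
turntable top 1 0.49 [141.9 156.6  76.2  69.8] 2048 c [0.688 0.262 0.02 ] rect [[0.725, 0.358], [0.779, 0.318], [0.646, 0.158], [0.594, 0.199]]
turntable scene 0 0.75 [330.  249.8 237.7 107.2] 12319 c [0.545 0.076 0.02 ] rect 
turntable scene 1 0.65 [226.4 274.7  15.8  26.8] 344 c [ 0.704 -0.095  0.02 ] rect 
turntable scene 2 0.45 [388.8 306.2  75.6  83. ] 2894 c [0.648 0.252 0.02 ] rect 
bridge top 0 0.56 [346.8 219.9   8.6  31.1] 90 c [ 0.531 -0.23   0.022] rect [[0.57, -0.218], [0.572, -0.226], [0.5, -0.241], [0.498, -0.232]]
bridge scene 0 0.71 [326.1 236.8  90.8  65.6] 2548 c [0.526 0.071 0.022] rect 
bridge_red top 0 0.61 [220.7 227.5  81.9  90.4] 2642 c [0.516 0.068 0.022] rect [[0.45, 0.159], [0.628, 0.029],
[... 1001 characters left out ...]
fer0 scene 0 0.68 [226.7 274.8  16.4  30.9] 339 c [ 0.721 -0.084  0.05 ] rect 
buffer0 scene 1 0.67 [434.4 223.6  13.9  27.7] 263 c [0.404 0.291 0.05 ] rect 
buffer0 scene 2 0.29 [203.8 194.2  31.7  19.9] 333 c [ 0.547 -0.238  0.05 ] rect 
bench top 0 0.95 [325.4 274.2  41.9  23.6] 524 c [ 0.404 -0.165  0.054] rect [[0.397, -0.119], [0.428, -0.126], [0.411, -0.212], [0.38, -0.205]]
bench scene 0 0.57 [254.9 179.7  32.4  24.6] 385 c [ 0.436 -0.151  0.054] rect 
signal_box top 0 0.92 [383.4 141.4  68.9  59. ] 3148 c [ 0.696 -0.298  0.12 ] rect [[0.737, -0.214], [0.764, -0.371], [0.655, -0.383], [0.63, -0.228]]
signal_box scene 0 0.71 [139.2 236.9  80.6  67.2] 3960 c [ 0.745 -0.268  0.12 ] rect
```

View pics/topz.png

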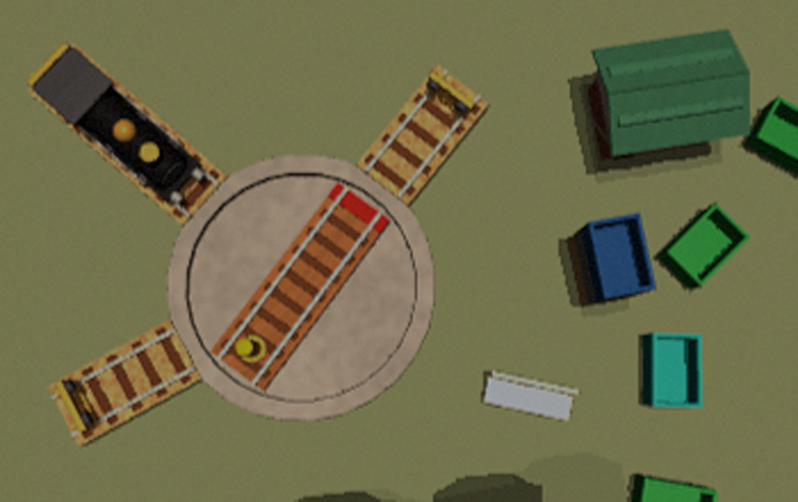

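```bash
cat > fit.py <<'E'
from h import *
from scipy.optimize import minimize
from scipy.ndimage import map_coordinates
P=np.load("top.npy",allow_pickle=True).item();Q=np.load("scene.npy",allow_pickle=True).item()
def samp(p,X,ch):
    uv=proj(p,X); return map_coordinates(ch,[uv[:,1],uv[:,0]],order=1,mode='nearest')
def chan(p):
    f=cv2.GaussianBlur(p["frame"],(0,0),.6).astype(float); return f
# pit circle: blue-vs-(r+g) channel
def circ(x,y,r,z):
    t=np.linspace(0,2*np.pi,360,endpoint=False);return np.c_[x+r*np.cos(t),y+r*np.sin(t),0*t+z]
def pitscore(v,ps):
    s=0
    for p in ps:
        f=chan(p); c=f[:,:,2]/(f.sum(2)+1)
        s+=np.mean(np.clip(samp(p,circ(*v,.1375,.02),c)-samp(p,circ(*v,.1425,.02),c),-.1,.1))
    return -s
for ps in([P],[Q],[P,Q]):
    r=min((minimize(pitscore,[.52+a,.07+b],args=(ps,),method="Nelder-Mead",options=dict(xatol=1e-4,fatol=1e-6,initial_simplex=[[.52+a,.07+b],[.53+a,.07+b],[.52+a,.08+b]])) for a in(-.01,0,.01) for b in(-.01,0,.01)),key=lambda r:r.fun)
    print("pit",r.x,r.fun)
c=r.x
def rails(c,th,x0,x1,off=0,z=.026):
    x=np.arange(x0,x1,.002);d=np.array([np.cos(th),np.sin(th)]);n=np.array([-d[1],d[0]])
    o=[]
    for s in(.022,-.022): o.append(np.c_[c+x[:,None]*d+(s+off)*n,0*x+z])
    return np.vstack(o)
def rscore(th,c,x0,x1,ps,off=0):
    s=0
    for p in ps:
        f=chan(p);ch=f[:,:,2]
        s+=np.mean(samp(p,rails(c,th,x0,x1,off),ch)-.5*samp(p,rails(c,th,x0,x1,off+.006),ch)-.5*samp(p,rails(c,th,x0,x1,off-.006),ch))
    return s
ths=np.radians(np.arange(-180,180,.25))
for ps,n in(([P],"top"),([Q],"scene"),([P,Q],"both")):
    sc=[max((rscore(t,c,-.105,.105,ps,o),o) for o in(0,)) for t in ths]
    i=np.argsort([-s[0] for s in sc])[:4];print("bridge",n,[(round(np.degrees(ths[k]),2),round(sc[k][0],1)) for k in i])
for th0,nm in((48,"siding"),(-45,"stubA"),(150,"stubB")):
  x0,x1=(.136,.150) if nm=="siding" else (.14,.2)
  for ps,n in(([P],"top"),([Q],"scene"),([P,Q],"both")):
    tt=np.radians(np.arange(th0-15,th0+15,.25));sc=[rscore(t,c,x0,x1,ps) for t in tt];i=np.argsort(sc)[::-1][:3]
    print(nm,n,[(round(np.degrees(tt[k]),2),round(sc[k],1)) for k in i])
# tub
f=P["frame"].astype(int);b=(f[:,:,2]>f[:,:,0]*2)&(f[:,:,2]>f[:,:,1]*1.5)&(f[:,:,2]>50)
n,l,st,ce=cv2.connectedComponentsWithStats(b.astype(np.uint8))
k=1+np.argmax(st[1:,4]);ys,xs=np.nonzero(l==k);print("blue",st[k])
E
python3 fit.py
```

```text
pit [0.51886925 0.06713255] -0.028375079718319905
pit [0.51959215 0.07014483] -0.0174239546844869
pit [0.51874337 0.06845652] -0.04320604018363849
bridge top [(np.float64(143.75), np.float64(80.6)), (np.float64(-36.25), np.float64(80.4)), (np.float64(143.5), np.float64(79.9)), (np.float64(144.0), np.float64(79.8))]
bridge scene [(np.float64(144.0), np.float64(36.5)), (np.float64(144.25), np.float64(36.5)), (np.float64(143.75), np.float64(36.2)), (np.float64(-36.0), np.float64(36.1))]
bridge both [(np.float64(143.75), np.float64(116.8)), (np.float64(-36.25), np.float64(116.3)), (np.float64(144.0), np.float64(116.3)), (np.float64(-36.0), np.float64(115.8))]
siding top [(np.float64(48.75), np.float64(55.9)), (np.float64(49.0), np.float64(54.1)), (np.float64(48.5), np.float64(52.6))]
siding scene [(np.float64(49.75), np.float64(26.1)), (np.float64(49.5), np.float64(25.9)), (np.float64(49.25), np.float64(24.4))]
siding both [(np.float64(49.0), np.float64(74.9)), (np.float64(48.75), np.float64(72.0)), (np.float64(49.25), np.float64(71.4))]
stubA top [(np.float64(-38.5), np.float64(58.7)), (np.float64(-38.25), np.float64(57.2)), (np.float64(-38.75), np.float64(52.9))]
stubA scene [(np.float64(-37.75), np.float64(47.9)), (np.float64(-38.0), np.float64(45.9)), (np.float64(-37.5), np.float64(44.4))]
stubA both [(np.float64(-38.25), np.float64(96.3)), (np.float64(-38.0), np.float64(94.9)), (np.float64(-38.5), np.float64(87.2))]
stubB top [(np.float64(136.25), np.float64(2.6)), (np.float64(136.0), np.float64(2.6)), (np.float64(135.75), np.float64(2.5))]
stubB scene [(np.float64(135.75), np.float64(3.1)), (np.float64(135.5), np.float64(3.0)), (np.float64(136.0), np.float64(2.8))]
stubB both [(np.float64(135.75), np.float64(5.6)), (np.float64(136.0), np.float64(5.4)), (np.float64(135.5), np.float64(5.3))]
blue [348 194  29  37 610]
```

```bash
cat > tub.py <<'E'
from fit import *
M=np.load("M.npz")
def box(x,y,th,z0=.086,z1=.126):
    c,s=np.cos(th),np.sin(th)
    return np.array([[x+a*c-b*s,y+a*s+b*c,z] for a in(-.037,.037) for b in(-.025,.025) for z in(z0,z1)])
def hullmask(p,X):
    k=8;m=np.zeros((420,560),np.uint8);h=cv2.convexHull((proj(p,X)).astype(np.float32))
    cv2.fillConvexPoly(m,np.round(h*16).astype(np.int32),1,shift=4);return m>0
def bluemask(p,near):
    f=p["frame"].astype(int);b=((f[:,:,2]>f[:,:,0]*1.4)&(f[:,:,2]>f[:,:,1]*1.35)&(f[:,:,2]>28)).astype(np.uint8)
    n,l,st,ce=cv2.connectedComponentsWithStats(b,connectivity=8)
    k=1+np.argmax(st[1:,4]*(np.hypot(*(ce[1:]-near).T)<25))
    ys,xs=np.nonzero(l==k);m=np.zeros_like(b);cv2.fillConvexPoly(m,cv2.convexHull(np.c_[xs,ys].astype(np.int32)),1);return m>0
def fitbox(views,x0,z0=.086,z1=.126):
    def f(v):
        s=0
        for p,m in views:
            h=hullmask(p,box(*v,z0,z1));s+=1-(h&m).sum()/(h|m).sum()
        return s
    best=None
    for t in np.radians(np.arange(-40,50,10)):
        S=np.array([[x0[0],x0[1],t],[x0[0]+.01,x0[1],t],[x0[0],x0[1]+.01,t],[x0[0],x0[1],t+.1]])
        r=minimize(f,S[0],method="Nelder-Mead",options=dict(initial_simplex=S,xatol=1e-5,fatol=1e-5,maxiter=300))
        if best is None or r.fun<best.fun: best=r
    return best
if __name__=="__main__":
    mt=bluemask(P,[361,213]);ms=bluemask(Q,[200,183]);print(mt.sum(),ms.sum())
    for nm,v in(("topcol",[(P,mt)]),("scenecol",[(Q,ms)]),("bothcol",[(P,mt),(Q,ms)]),("topnet",[(P,M["tub_top_top_0"])])):
        r=fitbox(v,(.535,-.24));print(nm,r.x[:2].round(4),np.degrees(r.x[2]).round(1),round(r.fun,3))
        if nm=="bothcol":
            for p,n in((P,"top"),(Q,"scene")):
                im=cv2.resize(p["frame"],None,fx=6,fy=6,interpolation=cv2.INTER_CUBIC)
                uv=(proj(p,box(*r.x))*6+2.5).astype(int)
                for a in range(8):
                    for b in range(a):
                        if bin(a^b).count("1")==1: cv2.line(im,tuple(map(int,uv[a])),tuple(map(int,uv[b])),(255,255,0),1)
                cx,cy=uv.mean(0).astype(int);cv2.imwrite(f"pics/tub_{n}.png",im[cy-200:cy+200,cx-200:cx+200,::-1])
E
python3 tub.py | grep -v -e bridge -e stub -e pit -e siding
python3 -c "
import cv2,numpy as np;cv2.imwrite('pics/tubs.png',np.hstack([cv2.imread('pics/tub_top.png'),cv2.imread('pics/tub_scene.png')]))"
```

```text
blue [348 194  29  37 610]
840 895
topcol [ 0.5373 -0.2463] 12.6 0.145
scenecol [ 0.5374 -0.2428] 13.0 0.047
bothcol [ 0.5372 -0.2441] 12.7 0.218
topnet [ 0.5358 -0.2453] 10.8 0.023
```

View pics/tubs.png

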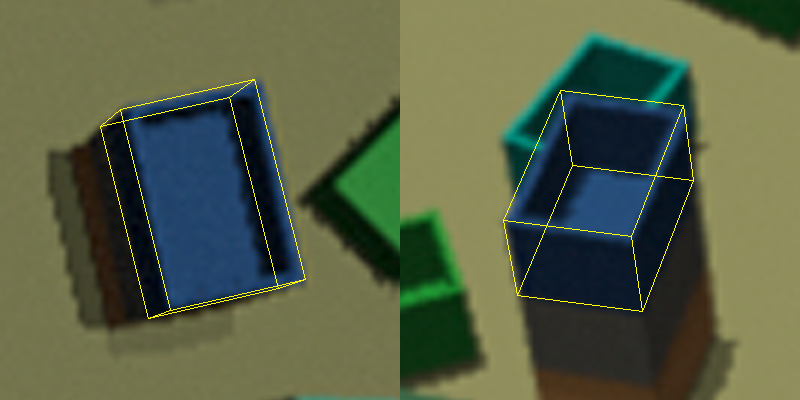

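```bash
cat > go.py <<'E'
import sys
from h import *
# usage: x y z toolY_deg(mod 180)
x,y,z,a=map(float,sys.argv[1:5]);s=observe()
R=np.array(s["tool_rot"]);d=R.T@(np.array([x,y,z])-s["position"])
cur=np.degrees(np.arctan2(R[1,1],R[0,1]));da=(a-cur+90)%180-90
print("t",round(s["time_s"],2),"pos",np.round(s["position"],4),"yang",round(cur,2),"q6",round(s["q"][5],1),"F",np.round(s["ft_force"],1),"grip",round(s["grip_width"],4),"tiltz",R[:2,2].round(4))
print("slide",d.round(4),"roll",round(-np.radians(da),4),"|d|",np.linalg.norm(d).round(3))
E
python3 go.py .5365 -.2443 .2 102
```

```text
t 1.25 pos [ 0.1635 -0.5251  0.2313] yang -72.71 q6 -12.3 F [-0.8 -1.1 -0.2] grip 0.0855 tiltz [-0.     -0.0001]
slide [ 0.4396 -0.1573  0.0313] roll 0.0924 |d| 0.468
```

```bash
python3 -m crank '{"slide":[[0.04,-0.014,0],[0.08,-0.029,0],[0.12,-0.043,0.003],[0.16,-0.057,0.006],[0.2,-0.072,0.009],[0.24,-0.086,0.012],[0.28,-0.1,0.015],[0.32,-0.115,0.018]],"roll":[0.01,0.02,0.03,0.04,0.05,0.06,0.07,0.08],"grip":[0.085,0.085,0.085,0.085,0.085,0.085,0.085,0.085]}' 40; python3 go.py .5365 -.2443 .2 102
```

```text
time_s: 2.05
position: [0.4361, -0.319, 0.2133]
tool_rot: [[0.976, 0.22, 0.0], [0.22, -0.976, -0.0], [0.0, 0.0, -1.0]]
ft_force: [0.4, -1.2, 0.3]
grip_width: 0.085
t 2.05 pos [ 0.4361 -0.319   0.2133] yang -77.32 q6 28.6 F [ 0.4 -1.2  0.3] grip 0.085 tiltz [ 0.0002 -0.0003]
slide [ 0.1143 -0.0509  0.0133] roll 0.0119 |d| 0.126
```

```bash
python3 -m crank '{"slide":[[0.02,-0.009,0.002],[0.04,-0.018,0.005],[0.06,-0.027,0.008],[0.08,-0.036,0.01],[0.1,-0.045,0.012],[0.1143,-0.0509,0.0133],[0.1143,-0.0509,0.0133],[0.1143,-0.0509,0.0133]],"roll":[0.003,0.006,0.008,0.01,0.0119,0.0119,0.0119,0.0119],"grip":[0.085,0.085,0.085,0.085,0.085,0.085,0.085,0.085]}'; python3 go.py .5365 -.2443 .092 102
python3 - <<'E'
from h import *
for n in("wrist","top"):
    p=get_image(n);cv2.imwrite(f"pics/{n}1.png",p["frame"][:,:,::-1])
E
```

```text
time_s: 2.85
position: [0.5349, -0.2456, 0.2]
tool_rot: [[0.978, 0.209, -0.0], [0.209, -0.978, -0.0], [-0.0, 0.0, -1.0]]
ft_force: [-0.0, -0.2, -0.4]
grip_width: 0.0852
t 2.85 pos [ 0.5349 -0.2456  0.2   ] yang -77.96 q6 41.8 F [-0.  -0.2 -0.4] grip 0.0852 tiltz [-0.0004 -0.0001]
slide [ 0.0019 -0.0009  0.108 ] roll 0.0007 |d| 0.108
```

View pics/wrist1.png

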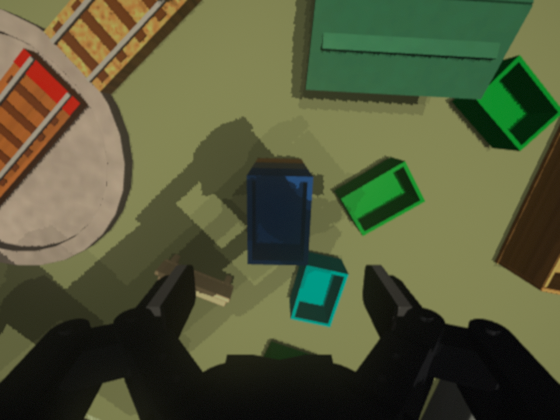

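```bash
python3 - <<'E'
from tub import *
p=get_image("wrist")
v=(.5365,-.2443,np.radians(12))
im=p["frame"].copy();uv=proj(p,box(*v)).astype(int)
for a in range(8):
    for b in range(a):
        if bin(a^b).count("1")==1: cv2.line(im,tuple(map(int,uv[a])),tuple(map(int,uv[b])),(255,255,0),1)
cv2.imwrite("pics/wrist1b.png",im[:,:,::-1])
m=bluemask(p,uv.mean(0));print(m.sum())
r=fitbox([(p,m)],(.5365,-.2443));print(r.x,np.degrees(r.x[2]),r.fun)
E
```

```text
pit [0.51886925 0.06713255] -0.028375079718319905
pit [0.51959215 0.07014483] -0.0174239546844869
pit [0.51874337 0.06845652] -0.04320604018363849
bridge top [(np.float64(143.75), np.float64(80.6)), (np.float64(-36.25), np.float64(80.4)), (np.float64(143.5), np.float64(79.9)), (np.float64(144.0), np.float64(79.8))]
bridge scene [(np.float64(144.0), np.float64(36.5)), (np.float64(144.25), np.float64(36.5)), (np.float64(143.75), np.float64(36.2)), (np.float64(-36.0), np.float64(36.1))]
bridge both [(np.float64(143.75), np.float64(116.8)), (np.float64(-36.25), np.float64(116.3)), (np.float64(144.0), np.float64(116.3)), (np.float64(-36.0), np.float64(115.8))]
siding top [(np.float64(48.75), np.float64(55.9)), (np.float64(49.0), np.float64(54.1)), (np.float64(48.5), np.float64(52.6))]
siding scene [(np.float64(49.75), np.float64(26.1)), (np.float64(49.5), np.float64(25.9)), (np.float64(49.25), np.float64(24.4))]
siding both [(np.float64(49.0), np.float64(74.9)), (np.float64(48.75), np.float64(72.0)), (np.float64(49.25), np.float64(71.4))]
stubA top [(np.float64(-38.5), np.float64(58.7)), (np.float64(-38.25), np.float64(57.2)), (np.float64(-38.75), np.float64(52.9))]
stubA scene [(np.float64(-37.75), np.float64(47.9)), (np.float64(-38.0), np.float64(45.9)), (np.float64(-37.5), np.float64(44.4))]
stubA both [(np.float64(-38.25), np.float64(96.3)), (np.float64(-38.0), np.float64(94.9)), (np.float64(-38.5), np.float64(87.2))]
stubB top [(np.float64(136.25), np.float64(2.6)), (np.float64(136.0), np.float64(2.6)), (np.float64(135.75), np.float64(2.5))]
stubB scene [(np.float64(135.75), np.float64(3.1)), (np.float64(135.5), np.float64(3.0)), (np.float64(136.0), np.float64(2.8))]
stubB both [(np.float64(135.75), np.float64(5.6)), (np.float64(136.0), np.float64(5.4)), (np.float64(135.5), np.float64(5.3))]
blue [348 194  29  37 610]
1012
[ 0.51543106 -0.23943434 -0.1724334 ] -9.879706060097933 0.8302583025830258
```

View pics/wrist1b.png

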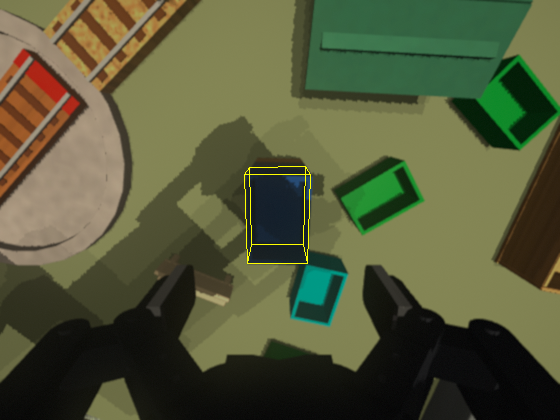

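```bash
python3 go.py .5365 -.2455 .092 102
```

```text
t 3.0 pos [ 0.5346 -0.2461  0.2002] yang -78.03 q6 41.8 F [ 0.1 -0.5 -0.5] grip 0.0846 tiltz [ 0.0001 -0.0002]
slide [ 0.002  -0.0002  0.1082] roll -0.0005 |d| 0.108
```

```bash
python3 -m crank '{"slide":[[0.001,0,0.02],[0.002,0,0.04],[0.002,0,0.06],[0.002,0,0.08],[0.002,0,0.095],[0.002,0,0.108],[0.002,0,0.108],[0.002,0,0.108]],"roll":[0,0,0,0,0,0,0,0],"grip":[0.085,0.085,0.085,0.085,0.085,0.085,0.085,0.085]}'; python3 - <<'E'
from h import *
for n in("wrist","scene"):
    p=get_image(n);cv2.imwrite(f"pics/{n}2.png",p["frame"][:,:,::-1])
E
```

```text
time_s: 3.8
position: [0.537, -0.2455, 0.0925]
tool_rot: [[0.978, 0.208, 0.0], [0.208, -0.978, -0.0], [0.0, 0.0, -1.0]]
ft_force: [0.3, 0.0, -0.3]
grip_width: 0.085
```

View pics/wrist2.png

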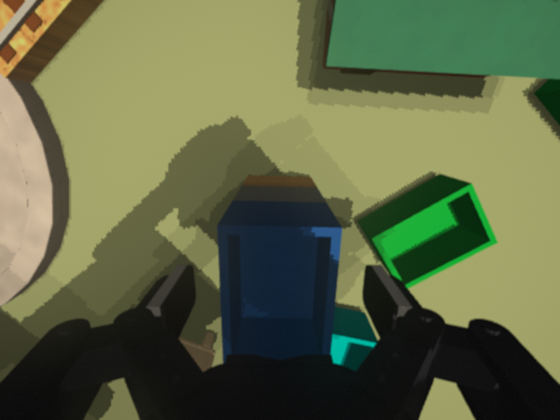

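View pics/scene2.png

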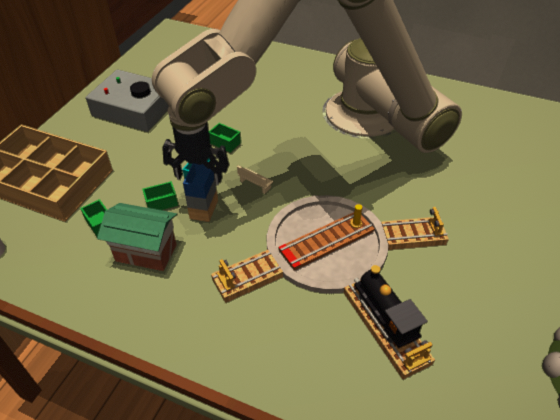

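Fingers straddle the tub (cols 221–342, fingers 193–365), centred. Closing.

```bash
python3 -m crank '{"slide":[[0,0,0],[0,0,0],[0,0,0],[0,0,0],[0,0,0],[0,0,0],[0,0,0],[0,0,0]],"roll":[0,0,0,0,0,0,0,0],"grip":[0.07,0.06,0.05,0.045,0.04,0.04,0.04,0.04]}' 35; python3 go.py .5365 -.2455 .20 102
```

```text
time_s: 4.7
position: [0.5373, -0.2451, 0.0925]
tool_rot: [[0.978, 0.208, 0.001], [0.208, -0.978, -0.001], [0.001, 0.001, -1.0]]
ft_force: [-0.7, 1.4, 4.8]
grip_width: 0.0497
t 4.7 pos [ 0.5373 -0.2451  0.0925] yang -77.97 q6 42.0 F [-0.7  1.4  4.8] grip 0.0497 tiltz [ 0.0008 -0.0005]
slide [-0.0008  0.0003 -0.1075] roll 0.0005 |d| 0.107
```

```bash
python3 -m crank '{"slide":[[0,0,-0.003],[0,0,-0.01],[0,0,-0.02],[0,0,-0.035],[0,0,-0.055],[0,0,-0.075],[0,0,-0.09],[0,0,-0.1]],"roll":[0,0,0,0,0,0,0,0],"grip":[0.04,0.04,0.04,0.04,0.04,0.04,0.04,0.04]}'; python3 - <<'E'
from h import *
for n in("wrist","scene"):
    p=get_image(n);np.save(n+"3.npy",p,allow_pickle=True);cv2.imwrite(f"pics/{n}3.png",p["frame"][:,:,::-1])
E
```

```text
time_s: 5.5
position: [0.5373, -0.2451, 0.1939]
tool_rot: [[0.978, 0.208, 0.002], [0.208, -0.978, -0.001], [0.001, 0.001, -1.0]]
ft_force: [-0.7, -0.3, -0.8]
grip_width: 0.0497
```

View pics/wrist3.png

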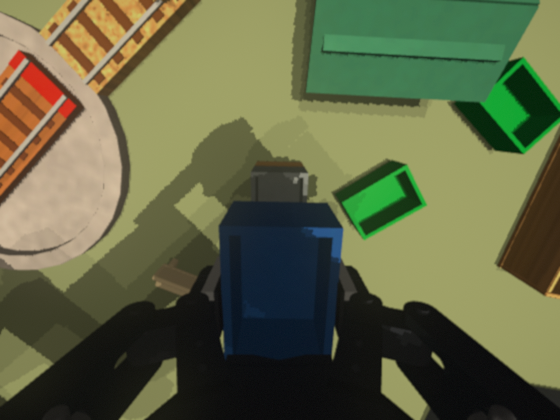

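View pics/scene3.png

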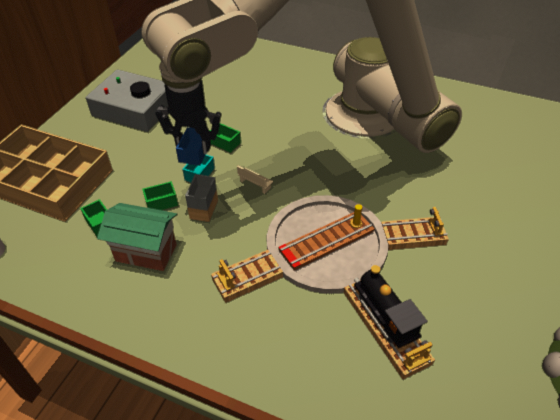

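```bash
python3 go.py .5607 .0371 .16 53.8
```

```text
t 5.6 pos [ 0.5375 -0.2452  0.1936] yang -77.97 q6 42.0 F [-0.1  1.2 -1.6] grip 0.0498 tiltz [ 0.0022 -0.0016]
slide [ 0.0815 -0.2713  0.0332] roll 0.8418 |d| 0.285
```

```bash
python3 -m crank '{"slide":[[0.007,-0.025,0],[0.019,-0.065,0],[0.032,-0.107,0],[0.045,-0.15,0.005],[0.058,-0.193,0.01],[0.069,-0.231,0.018],[0.077,-0.257,0.025],[0.0815,-0.2713,0.033]],"roll":[0.06,0.17,0.29,0.41,0.54,0.66,0.76,0.842],"grip":[0.04,0.04,0.04,0.04,0.04,0.04,0.04,0.04]}'; python3 go.py .5607 .0371 .12 53.8;  python3 - <<'E'
from h import *
for n in("wrist","top"):
    p=get_image(n);np.save(n+"4.npy",p,allow_pickle=True);cv2.imwrite(f"pics/{n}4.png",p["frame"][:,:,::-1])
E
```

```text
time_s: 6.4
position: [0.5598, 0.0397, 0.1581]
tool_rot: [[0.806, -0.592, -0.001], [-0.592, -0.806, 0.0], [-0.001, 0.0, -1.0]]
ft_force: [0.4, -0.4, -1.4]
grip_width: 0.0496
t 6.4 pos [0.5598 0.0397 0.1581] yang -126.31 q6 118.3 F [ 0.4 -0.4 -1.4] grip 0.0496 tiltz [-0.0014  0.0004]
slide [0.0024 0.0016 0.038 ] roll -0.002 |d| 0.038
```

View pics/wrist4.png

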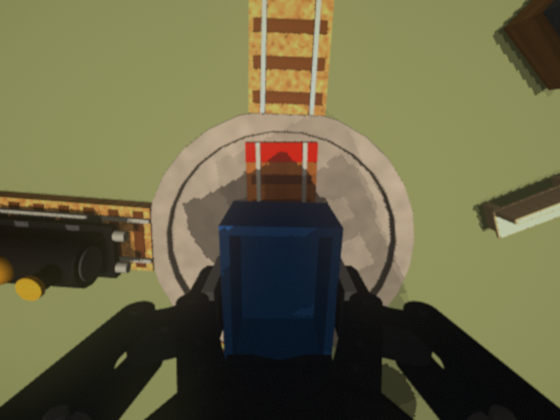

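View pics/top4.png

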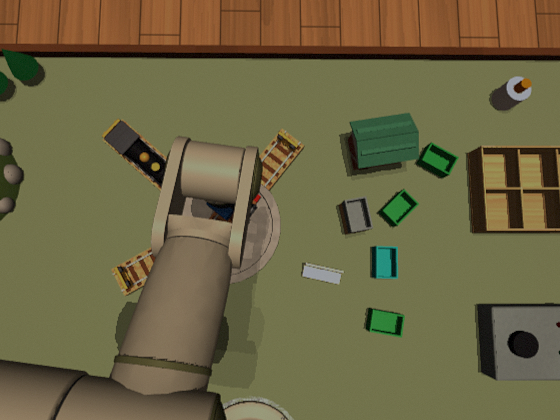

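```bash
cat > bw.py <<'E'
import sys
from h import *
def red(p):
    f=p["frame"].astype(int);m=((f[:,:,0]>130)&(f[:,:,1]<45)&(f[:,:,2]<45)).astype(np.uint8)
    m=cv2.morphologyEx(m,cv2.MORPH_CLOSE,np.ones((7,7),np.uint8));n,l,st,ce=cv2.connectedComponentsWithStats(m);k=1+np.argmax(st[1:,4]);return l==k,st[k]
if __name__=="__main__":
    p=np.load(sys.argv[1],allow_pickle=True).item()
    m,st=red(p);print(st)
    xs=np.nonzero(m.any(0))[0]; ys=np.array([np.nonzero(m[:,x])[0].min() for x in xs])
    sel=(xs>xs.min()+4)&(xs<xs.max()-4)
    k=np.polyfit(xs[sel],ys[sel]-.5,1)
    L,R=xs.min()-.5,xs.max()+.5
    e=back(p,[[L,np.polyval(k,L)],[R,np.polyval(k,R)],[(L+R)/2,np.polyval(k,(L+R)/2)]],.022);print("edge ends",e.round(4)[:,:2].tolist())
    d=e[1]-e[0];print("width",np.linalg.norm(d),"edge dir deg",np.degrees(np.arctan2(d[1],d[0])),"bridge x ang",np.degrees(np.arctan2(d[1],d[0]))+90)
    # pit circle: outer
    import numpy as np
E
python3 bw.py wrist4.npy; python3 bw.py top.npy
python3 - <<'E'
import io,contextlib
with contextlib.redirect_stdout(io.StringIO()):
    from fit import *
p=np.load("wrist4.npy",allow_pickle=True).item()
print(p["xyz"],p["rotation"])
f=chan(p);c=f[:,:,2]/(f.sum(2)+1)
def sc(v,a0,a1):
    t=np.radians(np.arange(a0,a1,1.));o=np.c_[np.cos(t),np.sin(t)]
    A=np.c_[v+.1375*o,0*t+.02];B=np.c_[v+.1425*o,0*t+.02]
    return -np.mean(np.clip(samp(p,A,c)-samp(p,B,c),-.1,.1))
for rng in((-100,10),(-110,30)):
  r=min((minimize(sc,[.518+a,.068+b],args=rng,method="Nelder-Mead",options=dict(initial_simplex=[[.518+a,.068+b],[.524+a,.068+b],[.518+a,.074+b]])) for a in(-.006,0,.006) for b in(-.006,0,.006)),key=lambda r:r.fun);print(r.x,r.fun)
# rails fit, visible part x 88..108mm, free: lateral offset & angle
best=[]
for th in np.radians(np.arange(-40,-32,.25)):
  for off in np.arange(-.006,.0061,.0005):
    cc=np.array([.5187,.0678])
    s=rscore(th,cc,.088,.108,[p],off);best.append((s,np.degrees(th),off))
best.sort(reverse=True);print(np.round(best[:6],4))
E
```

```text
[262 143  40  19 230]
edge ends [[0.6057, 0.0265], [0.5924, -0.0106], [0.599, 0.0078]]
width 0.03942713267451256 edge dir deg -109.60498222881945 bridge x ang -19.604982228819452
[235 181  25  21 169]
edge ends [[0.6293, 0.038], [0.5898, -0.0222], [0.6095, 0.0078]]
width 0.07194760176782335 edge dir deg -123.29151234195363 bridge x ang -33.291512341953634
[ 0.62007735 -0.0044013   0.30083988] [[-5.92665345e-01 -7.69595632e-01 -2.37634914e-01]
 [-8.05448804e-01  5.66327291e-01  1.74715837e-01]
 [ 1.18591889e-04  2.94950779e-01 -9.55512441e-01]]
[0.51563732 0.06971691] -0.04134030870113193
[0.51574332 0.0698089 ] -0.04098716122573734
[[ 1.224654e+02 -3.600000e+01 -1.000000e-03]
 [ 1.223934e+02 -3.575000e+01 -1.500000e-03]
 [ 1.223933e+02 -3.625000e+01 -5.000000e-04]
 [ 1.223207e+02 -3.650000e+01  0.000000e+00]
 [ 1.222159e+02 -3.675000e+01  5.000000e-04]
 [ 1.221107e+02 -3.550000e+01 -2.000000e-03]]
```

```bash
python3 - <<'E'
from h import *
p=np.load("wrist4.npy",allow_pickle=True).item()
e=back(p,[281.5,142.5],.022)[0];print(e)
u=np.array([np.cos(np.radians(-36.1)),np.sin(np.radians(-36.1))])
print("centre from edge",e[:2]-.11*u, "red mid",e[:2]-.058*u)
n=np.array([-u[1],u[0]]);c=np.array([.5187,.0678])
print("lat,long of edge vs c",(e[:2]-c)@n,(e[:2]-c)@u)
t=c-.0005*n+.0515*u;print(t)
im=cv2.resize(p["frame"][100:300,180:390],None,fx=3.5,fy=3.0);
cv2.imwrite("pics/w4z.png",im[:,:,::-1])
E
python3 go.py .5593 .0370 .06 53.9
```

```text
[0.60555581 0.00302327 0.022     ]
centre from edge [0.51667692 0.06783487] red mid [0.5586924  0.03719666]
lat,long of edge vs c -0.001163817549263411 0.10834482948726791
[0.56001688 0.03705239]
t 6.5 pos [0.5594 0.0392 0.1573] yang -126.12 q6 118.0 F [-0.2 -0.6 -0.6] grip 0.0499 tiltz [-0.0035  0.0007]
slide [0.0015 0.0017 0.0973] roll -0.0003 |d| 0.097
```

View pics/w4z.png

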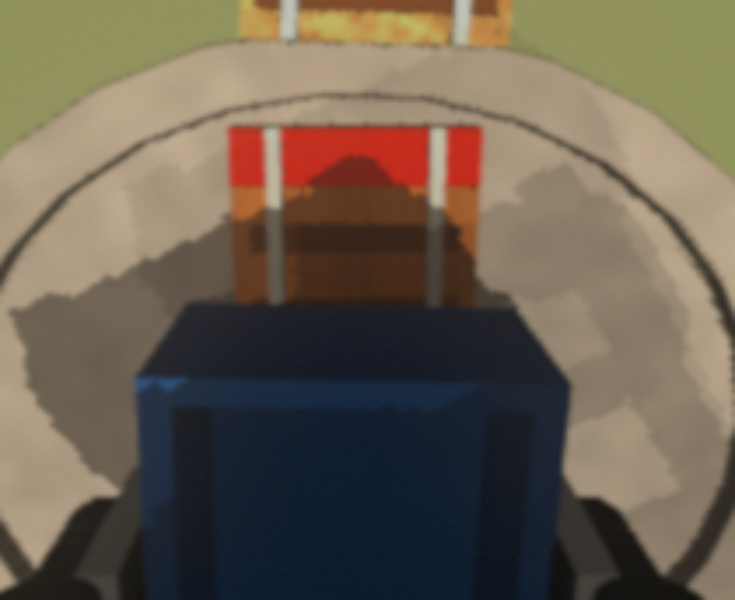

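```bash
python3 -m crank '{"slide":[[0.0005,0.0005,0.01],[0.001,0.001,0.03],[0.0015,0.0015,0.05],[0.0015,0.0015,0.07],[0.0015,0.0015,0.085],[0.0015,0.0015,0.097],[0.0015,0.0015,0.097],[0.0015,0.0015,0.097]],"roll":[0,0,0,0,0,0,0,0],"grip":[0.04,0.04,0.04,0.04,0.04,0.04,0.04,0.04]}'; python3 go.py .5593 .0372 .0345 53.9;  python3 - <<'E'
from h import *
for n in("wrist","scene"):
    p=get_image(n);np.save(n+"5.npy",p,allow_pickle=True)
    im=p["frame"] if n=="wrist" else cv2.resize(p["frame"][170:310,230:430],None,fx=3.6,fy=3.6,interpolation=cv2.INTER_CUBIC)
    cv2.imwrite(f"pics/{n}5.png",im[:,:,::-1])
E
```

```text
time_s: 7.3
position: [0.5608, 0.0347, 0.0623]
tool_rot: [[0.807, -0.591, 0.0], [-0.591, -0.807, -0.0], [0.0, -0.0, -1.0]]
ft_force: [0.0, -0.1, -1.3]
grip_width: 0.05
t 7.3 pos [0.5608 0.0347 0.0623] yang -126.22 q6 117.7 F [ 0.  -0.1 -1.3] grip 0.05 tiltz [ 0.0003 -0.0001]
slide [-0.0027 -0.0011  0.0278] roll -0.0021 |d| 0.028
```

View pics/wrist5.png

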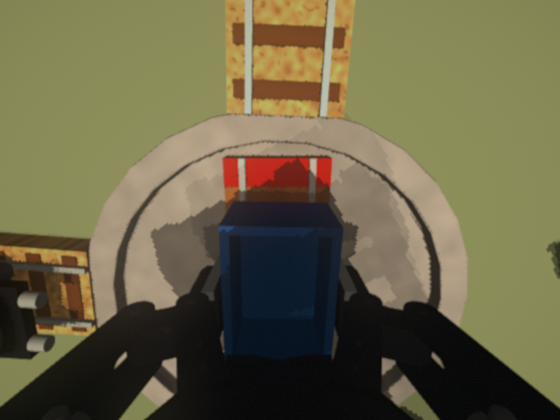

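View pics/scene5.png

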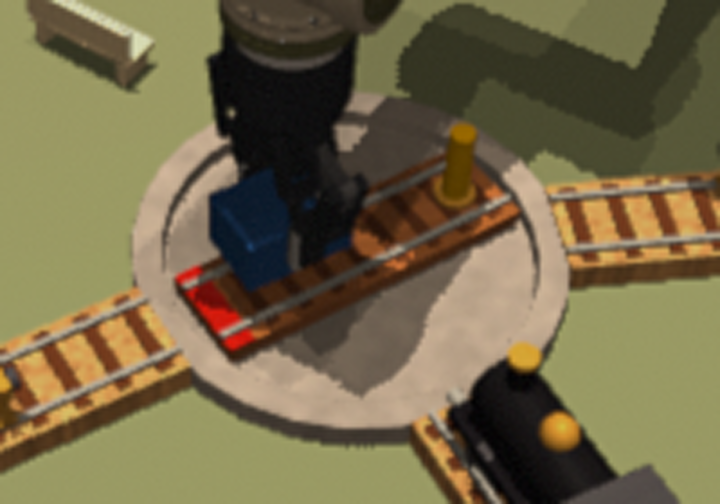

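```bash
python3 go.py .5596 .0372 .0345 53.9
```

```text
t 7.4 pos [0.5611 0.035  0.0628] yang -126.21 q6 117.7 F [-0.7  0.4 -1.5] grip 0.0496 tiltz [ 0.0015 -0.0002]
slide [-0.0025 -0.0009  0.0283] roll -0.002 |d| 0.028
```

```bash
python3 -m crank '{"slide":[[-0.001,-0.001,0.004],[-0.002,-0.001,0.008],[-0.0025,-0.001,0.012],[-0.0025,-0.001,0.015],[-0.0025,-0.001,0.018],[-0.0025,-0.001,0.018],[-0.0025,-0.001,0.018],[-0.0025,-0.001,0.018]],"roll":[0,0,0,0,0,0,0,0],"grip":[0.04,0.04,0.04,0.04,0.04,0.04,0.04,0.04]}'; python3 go.py .5596 .0372 .0345 53.9;  python3 - <<'E'
from h import *
p=get_image("wrist");np.save("wrist6.npy",p,allow_pickle=True)
cv2.imwrite(f"pics/wrist6.png",cv2.resize(p["frame"][120:270,180:390],None,fx=3.6,fy=3.6)[:,:,::-1])
E
python3 go.py .5596 .0372 .0345 53.9
```

```text
time_s: 8.2
position: [0.5593, 0.0375, 0.0442]
tool_rot: [[0.807, -0.591, 0.0], [-0.591, -0.807, -0.0], [0.0, -0.0, -1.0]]
ft_force: [-0.3, 0.2, -2.1]
grip_width: 0.0495
t 8.2 pos [0.5593 0.0375 0.0442] yang -126.22 q6 118.0 F [-0.3  0.2 -2.1] grip 0.0495 tiltz [ 0.0003 -0.    ]
slide [0.0004 0.0001 0.0097] roll -0.002 |d| 0.01
t 8.25 pos [0.5593 0.0375 0.0442] yang -126.22 q6 118.0 F [ 0.2 -0.  -1.3] grip 0.05 tiltz [ 0.0003 -0.    ]
slide [0.0005 0.0001 0.0097] roll -0.002 |d| 0.01
```

View pics/wrist6.png

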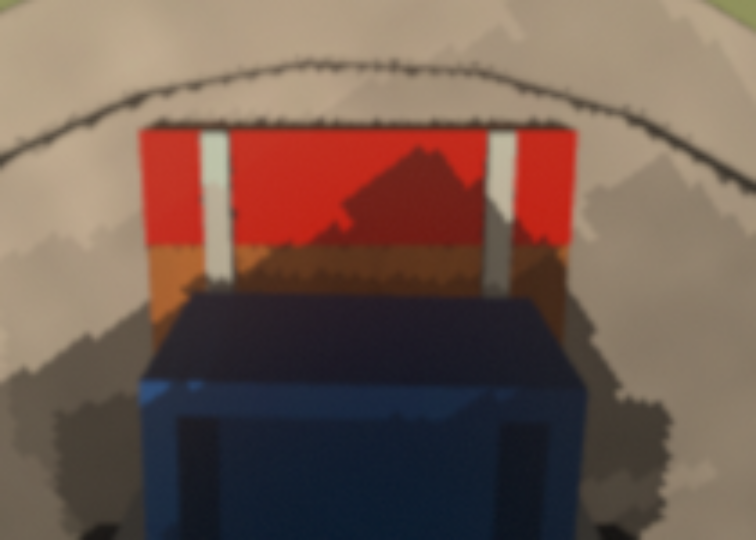

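```bash
python3 -m crank '{"slide":[[0,-0.0005,0.003],[0,-0.0005,0.005],[0,-0.0005,0.0065],[0,-0.0005,0.0075],[0,-0.0005,0.008],[0,-0.0005,0.0085],[0,-0.0005,0.009],[0,-0.0005,0.009]],"roll":[-0.012,-0.012,-0.012,-0.012,-0.012,-0.012,-0.012,-0.012],"grip":[0.04,0.04,0.04,0.04,0.04,0.04,0.04,0.04]}'; python3 go.py .5596 .0372 .0345 53.9;python3 go.py .5596 .0372 .0345 53.9
```

```text
time_s: 9.05
position: [0.5594, 0.0379, 0.035]
tool_rot: [[0.814, -0.581, -0.0], [-0.581, -0.814, 0.0], [-0.0, 0.0, -1.0]]
ft_force: [0.2, -0.0, -0.7]
grip_width: 0.0497
t 9.05 pos [0.5594 0.0379 0.035 ] yang -125.53 q6 117.3 F [ 0.2 -0.  -0.7] grip 0.0497 tiltz [-0.0001  0.    ]
slide [0.0005 0.0005 0.0005] roll 0.01 |d| 0.001
t 9.05 pos [0.5594 0.0379 0.035 ] yang -125.53 q6 117.3 F [ 0.2 -0.  -0.7] grip 0.0497 tiltz [-0.0001  0.    ]
slide [0.0005 0.0005 0.0005] roll 0.01 |d| 0.001
```

Just above deck; go down in half-mm steps until contact.

```bash
python3 -m crank '{"slide":[[0,0.0005,0.0003],[0,0.0005,0.0006],[0,0.0005,0.0009],[0,0.0005,0.0012],[0,0.0005,0.0012],[0,0.0005,0.0012],[0,0.0005,0.0012],[0,0.0005,0.0012]],"roll":[0,0,0,0,0,0,0,0],"grip":[0.04,0.04,0.04,0.04,0.04,0.04,0.04,0.04]}' 25; python3 - <<'E'
from h import *
for n in("wrist","scene"):
    p=get_image(n)
    im=p["frame"][120:270,180:390] if n=="wrist" else p["frame"][170:310,230:430]
    cv2.imwrite(f"pics/{n}7.png",cv2.resize(im,None,fx=3.6,fy=3.6,interpolation=cv2.INTER_CUBIC)[:,:,::-1])
E
```

```text
time_s: 9.85
position: [0.5592, 0.0375, 0.0345]
tool_rot: [[0.814, -0.581, 0.0], [-0.581, -0.814, -0.0], [0.001, -0.0, -1.0]]
ft_force: [-2.1, 0.3, 5.9]
grip_width: 0.0496
```

View pics/wrist7.png

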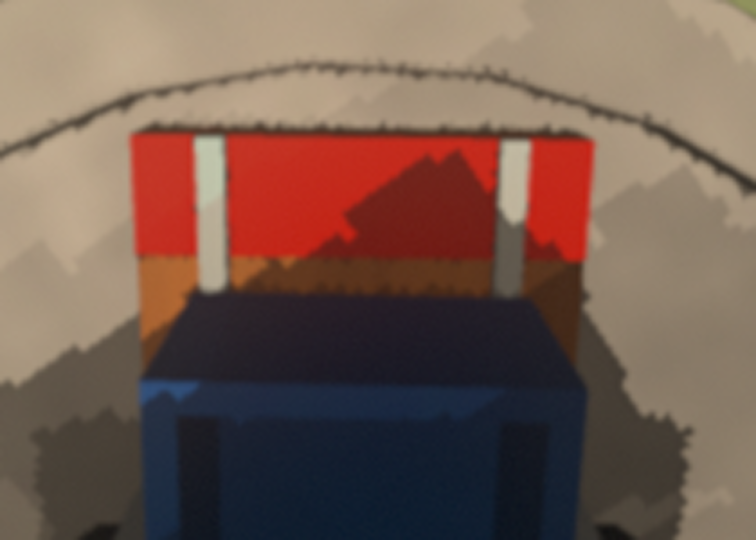

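View pics/scene7.png

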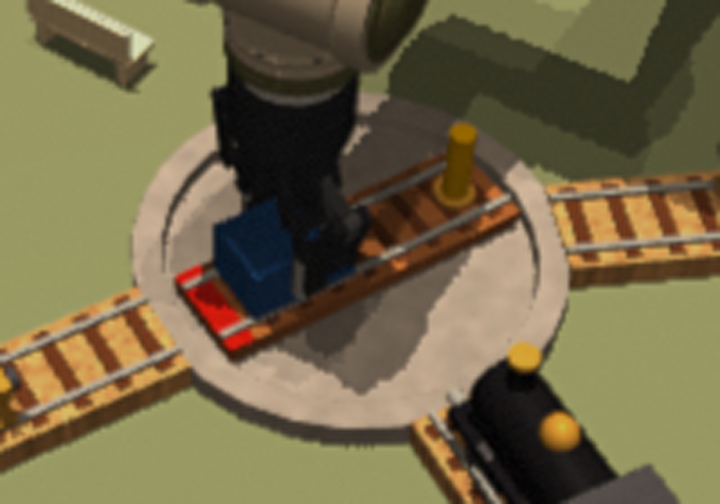

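```bash
python3 -m crank '{"slide":[[0,0,-0.0005],[0,0,-0.0005],[0,0,-0.0005],[0,0,-0.0005],[0,0,-0.0005],[0,0,-0.0005],[0,0,-0.0005],[0,0,-0.0005]],"roll":[0,0,0,0,0,0,0,0],"grip":[0.053,0.057,0.061,0.066,0.07,0.074,0.076,0.076]}' 25
python3 -m crank '{"slide":[[0,0,-0.005],[0,0,-0.015],[0,0,-0.03],[0,0,-0.05],[0,0,-0.07],[0,0,-0.09],[0,0,-0.1],[0,0,-0.1]],"roll":[0,0,0,0,0,0,0,0],"grip":[0.076,0.076,0.076,0.076,0.076,0.076,0.076,0.076]}' 25
python3 - <<'E'
from h import *
for n in("wrist","scene"):
    p=get_image(n);np.save(n+"8.npy",p,allow_pickle=True)
    im=p["frame"] if n=="wrist" else cv2.resize(p["frame"][170:310,230:430],None,fx=3.6,fy=3.6,interpolation=cv2.INTER_CUBIC)
    cv2.imwrite(f"pics/{n}8.png",im[:,:,::-1])
E
```

```text
time_s: 10.75
position: [0.5592, 0.0375, 0.0343]
tool_rot: [[0.814, -0.581, -0.0], [-0.581, -0.814, 0.0], [-0.0, 0.0, -1.0]]
ft_force: [0.5, -0.0, -0.4]
grip_width: 0.0759
time_s: 11.55
position: [0.5598, 0.0375, 0.136]
tool_rot: [[0.814, -0.581, 0.003], [-0.581, -0.814, -0.0], [0.003, -0.001, -1.0]]
ft_force: [0.3, -1.0, -1.3]
grip_width: 0.0763
```

View pics/wrist8.png

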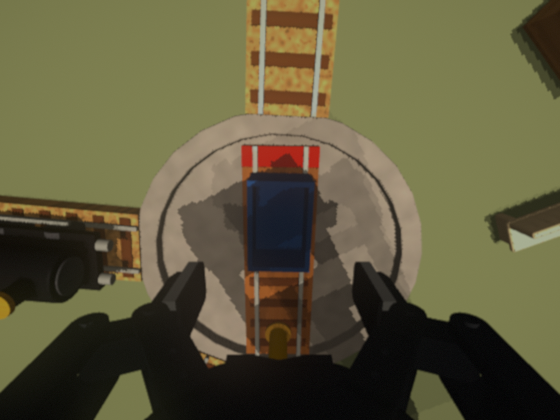

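View pics/scene8.png

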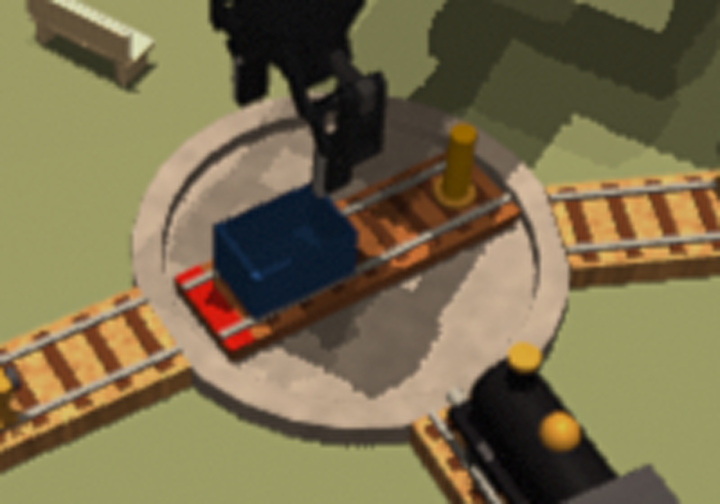

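```bash
python3 - <<'E'
from h import *
p=np.load("wrist8.npy",allow_pickle=True).item();q=np.load("scene8.npy",allow_pickle=True).item();t=np.load("top.npy",allow_pickle=True).item()
print("wrist red edge",back(p,[281,145.],.022))
for nm,pic,box_ in(("wrist",p,(300,360,255,300)),("scene",q,(200,232,345,368)),("top",t,(240,265,188,215))):
    f=pic["frame"].astype(int);r0,r1,c0,c1=box_;g=f[r0:r1,c0:c1]
    m=(g[:,:,0]>110)&(g[:,:,1]>.62*g[:,:,0])&(g[:,:,2]<.35*g[:,:,0]);ys,xs=np.nonzero(m);
    print(nm,xs.min()+c0,xs.max()+c0,ys.min()+r0,ys.max()+r0,len(xs))
    cv2.imwrite(f"pics/hd_{nm}.png",cv2.resize(pic["frame"][r0-8:r1+8,c0-10:c1+10],(400,400))[:,:,::-1])
cv2.imwrite("pics/hd.png",np.hstack([cv2.imread(f"pics/hd_{n}.png") for n in("wrist","scene")]))
for h in((.4513,.1167),(.4525,.1155)):
    for pic in(p,q,t): print(h,proj(pic,[[*h,.082],[*h,.022]]).round(1).tolist())
E
```

```text
wrist red edge [[0.60620807 0.00229477 0.022     ]]
wrist 266 272 327 338 30
scene 351 361 204 226 61
top 193 206 247 258 90
(0.4513, 0.1167) [[277.4, 379.0], [277.8, 331.6]]
(0.4513, 0.1167) [[357.8, 205.2], [355.1, 222.7]]
(0.4513, 0.1167) [[196.2, 252.6], [200.2, 253.3]]
(0.4525, 0.1155) [[277.7, 377.5], [278.0, 330.3]]
(0.4525, 0.1155) [[357.1, 205.4], [354.5, 222.9]]
(0.4525, 0.1155) [[196.8, 252.1], [200.7, 252.8]]
```

View pics/hd.png

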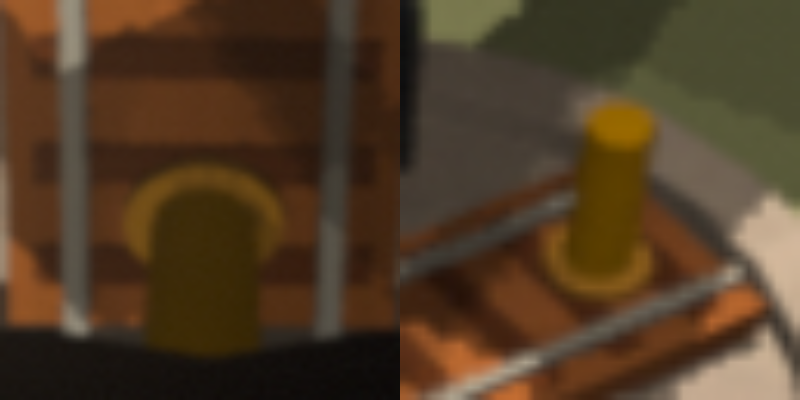

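View pics/hd_top.png

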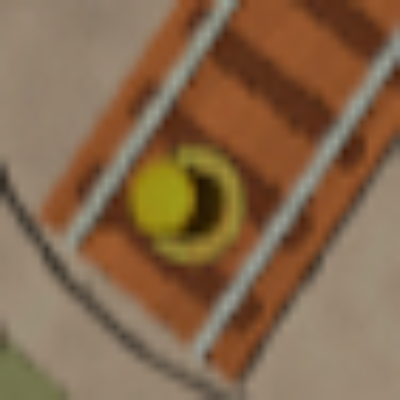

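```bash
python3 go.py .4518 .1160 .11 53.8
```

```text
t 11.65 pos [0.5589 0.0375 0.1339] yang -125.53 q6 117.3 F [-0.6 -0.5 -0.2] grip 0.0761 tiltz [-0.0007  0.0001]
slide [-0.1327 -0.0016  0.024 ] roll 0.0116 |d| 0.135
```

```bash
python3 -m crank '{"slide":[[-0.02,0,0],[-0.05,-0.001,0],[-0.08,-0.001,0],[-0.11,-0.0015,0.005],[-0.1327,-0.0016,0.015],[-0.1327,-0.0016,0.02],[-0.1327,-0.0016,0.022],[-0.1327,-0.0016,0.022]],"roll":[0,0.01,0.0116,0.0116,0.0116,0.0116,0.0116,0.0116],"grip":[0.076,0.06,0.055,0.055,0.055,0.055,0.055,0.055]}' 25
python3 go.py .4518 .1160 .044 53.8
python3 - <<'E'
from h import *
for n in("wrist","scene"):
    p=get_image(n);np.save(n+"9.npy",p,allow_pickle=True)
    im=p["frame"] if n=="wrist" else cv2.resize(p["frame"][150:310,230:430],None,fx=3.6,fy=3.6,interpolation=cv2.INTER_CUBIC)
    cv2.imwrite(f"pics/{n}9.png",im[:,:,::-1])
E
```

```text
time_s: 12.45
position: [0.4528, 0.1155, 0.1119]
tool_rot: [[0.807, -0.591, -0.0], [-0.591, -0.807, -0.0], [-0.0, 0.0, -1.0]]
ft_force: [0.7, -0.1, 0.0]
grip_width: 0.0549
t 12.45 pos [0.4528 0.1155 0.1119] yang -126.22 q6 126.0 F [ 0.7 -0.1  0. ] grip 0.0549 tiltz [-0.0005 -0.0001]
slide [-0.0011  0.0001  0.0679] roll -0.0004 |d| 0.068
```

View pics/wrist9.png

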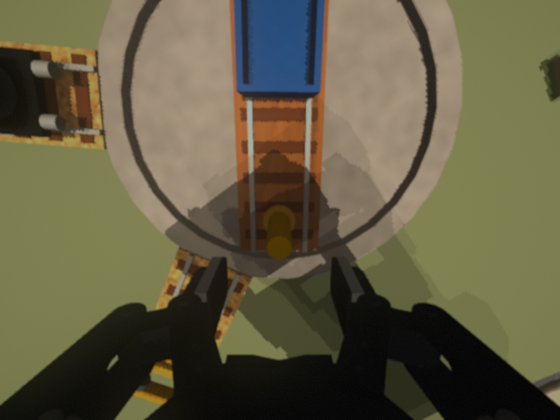

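View pics/scene9.png

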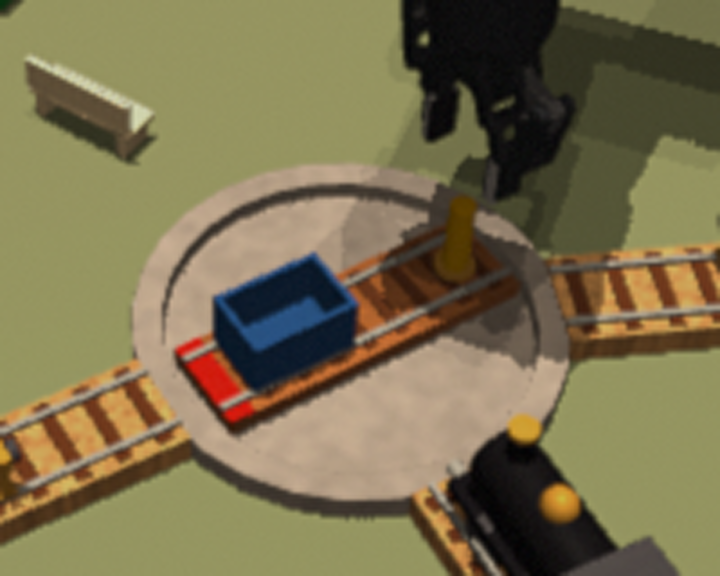

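```bash
python3 - <<'E'
from h import *
p=np.load("wrist9.npy",allow_pickle=True).item()
print(back(p,[279,246],.082),back(p,[279,221],.022))
E
python3 -m crank '{"slide":[[-0.001,0,0.012],[-0.001,0,0.024],[-0.001,0,0.036],[-0.001,0,0.048],[-0.001,0,0.06],[-0.001,0,0.066],[-0.001,0,0.066],[-0.001,0,0.066]],"roll":[0,0,0,0,0,0,0,0],"grip":[0.055,0.055,0.055,0.055,0.055,0.055,0.055,0.055]}' 25
python3 -c "
from h import *
p=get_image('wrist');cv2.imwrite('pics/wrist10.png',p['frame'][:,:,::-1])"
```

```text
[[0.45255201 0.11562822 0.082     ]] [[0.45005648 0.11738364 0.022     ]]
time_s: 13.35
position: [0.4517, 0.1164, 0.0467]
tool_rot: [[0.807, -0.591, 0.001], [-0.591, -0.807, 0.0], [0.0, -0.0, -1.0]]
ft_force: [0.1, 0.6, -0.5]
grip_width: 0.0549
```

View pics/wrist10.png

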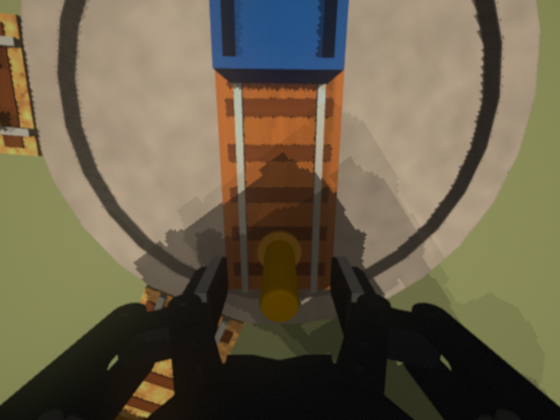

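```bash
python3 -m crank '{"slide":[[0,0,0],[0,0,0],[0,0,0],[0,0,0],[0,0,0],[0,0,0],[0,0,0],[0,0,0]],"roll":[0,0,0,0,0,0,0,0],"grip":[0.045,0.035,0.025,0.015,0.01,0.01,0.01,0.01]}' 45
python3 go.py .4517 .1164 .046 53.8
python3 - <<'E'
import numpy as np
from h import *
s=observe();R=np.array(s["tool_rot"]);h=np.array(s["position"][:2])
# radius .082 arc about c, bridge angle from b0 to b1
for c in((.5179,.0680),):
  c=np.array(c);print("r",np.linalg.norm(h-c),"ang",np.degrees(np.arctan2(*(c-h)[::-1])))
  b0=np.arctan2(*(c-h)[::-1]);c=h+.082*np.array([np.cos(b0),np.sin(b0)])
  for d in range(0,90,5):
    b=b0+np.radians(d);q=c-.082*np.array([np.cos(b),np.sin(b)]);w=R.T@np.r_[q-h,0];print(d,w.round(4)[:2].tolist(),round(-np.radians(d),3))
E
```

```text
time_s: 14.2
position: [0.4514, 0.1165, 0.0466]
tool_rot: [[0.807, -0.59, 0.0], [-0.59, -0.807, 0.0], [0.0, -0.0, -1.0]]
ft_force: [-0.8, -0.9, 5.4]
grip_width: 0.0171
t 14.2 pos [0.4514 0.1165 0.0466] yang -126.19 q6 126.1 F [-0.8 -0.9  5.4] grip 0.0171 tiltz [0.0004 0.    ]
slide [ 0.0003 -0.0001  0.0006] roll 0.0001 |d| 0.001
r 0.08232437213447798 ang -36.12487799541872
0 [-0.0, 0.0] -0.0
5 [0.0003, 0.0071] -0.087
10 [0.0013, 0.0142] -0.175
15 [0.0028, 0.0212] -0.262
20 [0.005, 0.028] -0.349
25 [0.0077, 0.0346] -0.436
30 [0.011, 0.041] -0.524
35 [0.0149, 0.047] -0.611
40 [0.0192, 0.0527] -0.698
45 [0.0241, 0.058] -0.785
50 [0.0294, 0.0628] -0.873
55 [0.035, 0.0671] -0.96
60 [0.0411, 0.071] -1.047
65 [0.0474, 0.0743] -1.134
70 [0.054, 0.077] -1.222
75 [0.0609, 0.0791] -1.309
80 [0.0679, 0.0807] -1.396
85 [0.0749, 0.0816] -1.484
```

```bash
python3 -m crank '{"slide":[[0,0.0029,0],[0.0004,0.0086,0],[0.0015,0.0156,0],[0.0032,0.0226,0],[0.0054,0.0294,0],[0.0083,0.0359,0],[0.011,0.041,0],[0.0125,0.0435,0]],"roll":[-0.035,-0.105,-0.192,-0.279,-0.367,-0.454,-0.524,-0.559],"grip":[0.01,0.01,0.01,0.01,0.01,0.01,0.01,0.01]}' 45
python3 go.py .4517 .1164 .046 85.8
python3 -c "
from h import *
s=observe();h=np.array(s['position'][:2]);c=np.array([.5179,.0680]);print(np.linalg.norm(h-c),np.degrees(np.arctan2(*(c-h)[::-1])))
p=get_image('wrist');cv2.imwrite('pics/wrist11.png',p['frame'][:,:,::-1])"
```

```text
time_s: 15.0
position: [0.4357, 0.0738, 0.0466]
tool_rot: [[0.998, -0.071, 0.0], [-0.071, -0.998, 0.0], [0.0, -0.0, -1.0]]
ft_force: [-1.4, 0.5, 5.8]
grip_width: 0.0166
t 15.0 pos [0.4357 0.0738 0.0466] yang -94.05 q6 88.2 F [-1.4  0.5  5.8] grip 0.0166 tiltz [0.0002 0.0003]
slide [ 0.013  -0.0436  0.0006] roll 0.0026 |d| 0.045
0.0824457420039787 -4.059434539346014
```

View pics/wrist11.png

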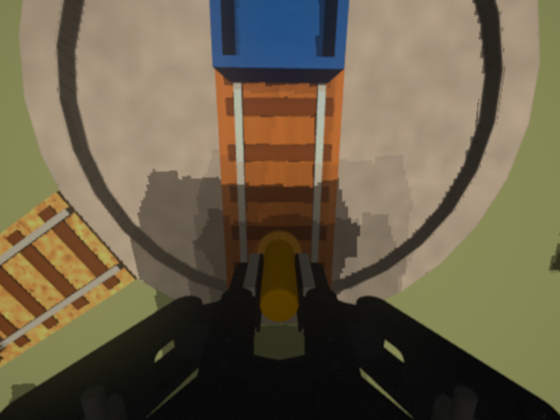

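```bash
python3 -m crank '{"slide":[[0.0001,0.0043,0],[0.001,0.0128,0],[0.0028,0.0212,0],[0.0054,0.0294,0],[0.0089,0.0372,0],[0.0132,0.0447,0],[0.0174,0.0505,0],[0.0192,0.0527,0]],"roll":[-0.052,-0.157,-0.262,-0.367,-0.471,-0.576,-0.663,-0.698],"grip":[0.01,0.01,0.01,0.01,0.01,0.01,0.01,0.01]}' 45
python3 -c "
from h import *
s=observe();h=np.array(s['position'][:2]);c=np.array([.5179,.0680]);print(np.linalg.norm(h-c),np.degrees(np.arctan2(*(c-h)[::-1])))
for n in ('wrist','scene','top'):
  p=get_image(n);np.save(n+'12.npy',p,allow_pickle=True);cv2.imwrite(f'pics/{n}12.png',p['frame'][:,:,::-1])"
```

```text
time_s: 15.85
position: [0.4511, 0.0195, 0.0465]
tool_rot: [[0.809, 0.587, -0.0], [0.587, -0.809, -0.0], [-0.0, 0.0, -1.0]]
ft_force: [-2.2, -0.1, 7.2]
grip_width: 0.0171
0.08250699511896027 35.96609901574627
```

View pics/wrist12.png

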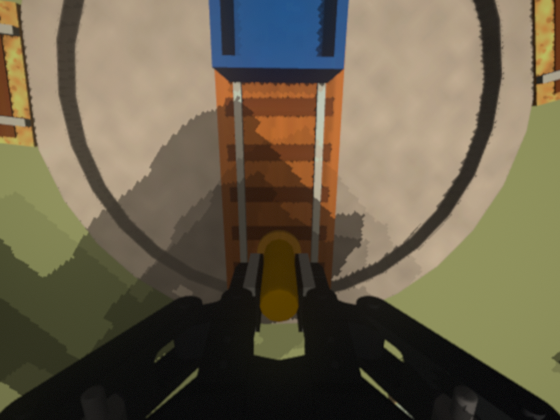

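View pics/scene12.png

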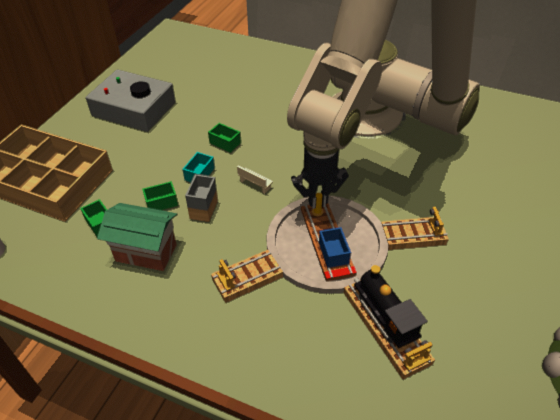

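View pics/top12.png

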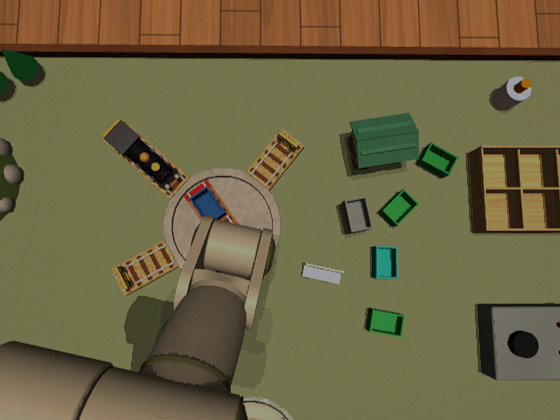

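```bash
python3 -m crank '{"slide":[[0.0001,0.0029,0],[0.0003,0.0071,0],[0.0008,0.0114,0],[0.0013,0.0142,0],[0.0016,0.0162,0],[0.0018,0.017,0],[0.0018,0.017,0],[0.0018,0.017,0]],"roll":[-0.035,-0.087,-0.14,-0.175,-0.198,-0.209,-0.209,-0.209],"grip":[0.01,0.01,0.01,0.01,0.01,0.01,0.01,0.01]}' 45
cat > chk.py <<'E'
import io,contextlib,sys
with contextlib.redirect_stdout(io.StringIO()):
    from fit import *
k=sys.argv[1]
s=observe();h=np.array(s['position'][:2]);c=np.array([.5179,.0680]);print(np.linalg.norm(h-c),np.degrees(np.arctan2(*(c-h)[::-1])),s["ft_force"])
T=get_image("top");S=get_image("scene");np.save("top%s.npy"%k,T,allow_pickle=True);np.save("scene%s.npy"%k,S,allow_pickle=True)
# per camera: bridge rail lines visible near red end (.092..108) & siding (.136-.150) fitted as single angle about own-camera pit centre
for nm,p,cc in(("top",T,(.5189,.0671)),("scene",S,(.5196,.0701)),("scene2",S,(.5187,.0685))):
    cc=np.array(cc)
    for what,x0,x1 in(("bridge",.092,.108),("siding",.136,.149)):
        tt=np.radians(np.arange(40,58,.25));
        sc=np.array([rscore(t,cc,x0,x1,[p]) for t in tt]);i=sc.argmax();w=np.clip(sc-sc.max()*.6,0,None);print(nm,what,np.degrees(tt[i]).round(2),(np.degrees(tt)@w/w.sum()).round(2),sc[i].round(1))
a=cv2.resize(T["frame"][110:230,95:255],None,fx=5,fy=5,interpolation=cv2.INTER_CUBIC);cv2.imwrite(f"pics/ct{k}.png",a[:,:,::-1])
a=cv2.resize(S["frame"][200:380,290:450],None,fx=3.3,fy=3.3,interpolation=cv2.INTER_CUBIC);cv2.imwrite(f"pics/cs{k}.png",a[:,:,::-1])
E
python3 chk.py 13
```

```text
time_s: 16.8
position: [0.4624, 0.007, 0.0466]
tool_rot: [[0.672, 0.741, -0.0], [0.741, -0.672, -0.001], [-0.001, 0.0, -1.0]]
ft_force: [-2.3, -2.3, 6.0]
grip_width: 0.0168
0.08248143667844833 47.70370767488014 [-2.28637076 -2.30301511  5.96515176]
top bridge 47.75 47.78 62.9
top siding 49.25 49.17 51.4
scene bridge 47.75 47.65 92.2
scene siding 49.25 49.38 32.2
scene2 bridge 48.0 47.91 88.6
scene2 siding 49.75 49.6 27.3
```

View pics/ct13.png

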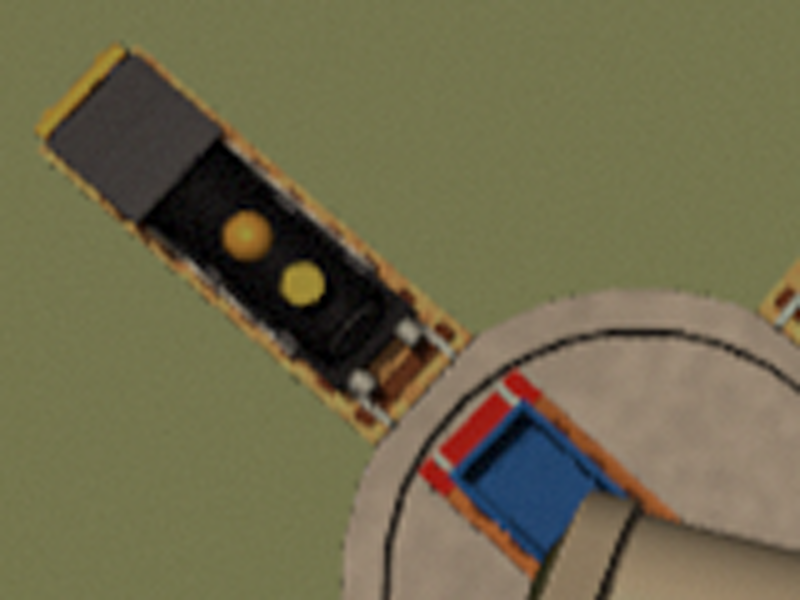

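View pics/cs13.png

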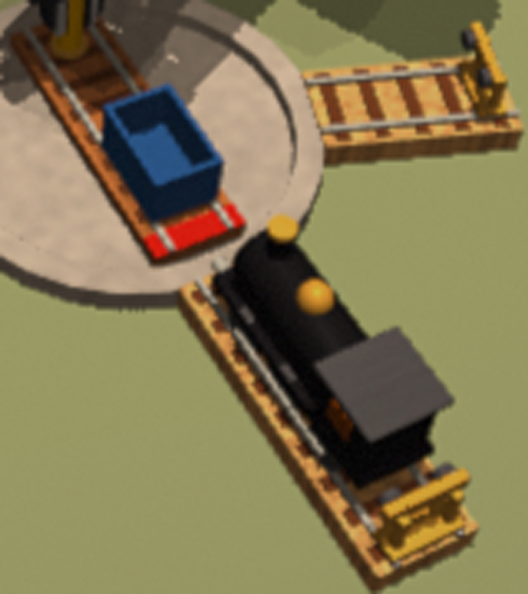

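```bash
python3 - <<'E'
from h import *
T=np.load("top13.npy",allow_pickle=True).item();S=np.load("scene13.npy",allow_pickle=True).item()
def ang(p,a,b,z,o,k):
    e=back(p,[[o[0]+a[0]/k,o[1]+a[1]/k],[o[0]+b[0]/k,o[1]+b[1]/k]],z)[:,:2];d=e[1]-e[0];return np.degrees(np.arctan2(d[1],d[0])).round(2),e.round(4).tolist()
o=(95,110);print(ang(T,(375,440),(45,150),.021,o,5),ang(T,(470,340),(135,50),.021,o,5))
o=(290,200);print("scene rail",ang(S,(205,290),(372,530),.026,o,3.3))
for z in(0,.018,.022): print("scene bed edge",ang(S,(182,300),(375,590),z,o,3.3))
E
```

```text
(np.float64(48.97), [[0.5828, 0.1912], [0.7246, 0.3543]]) (np.float64(49.13), [[0.6314, 0.1472], [0.7749, 0.3131]])
scene rail (np.float64(48.94), [[0.6329, 0.167], [0.7538, 0.3058]])
scene bed edge (np.float64(48.3), [[0.6282, 0.1524], [0.7751, 0.3173]])
scene bed edge (np.float64(48.3), [[0.6404, 0.1548], [0.7845, 0.3166]])
scene bed edge (np.float64(48.3), [[0.6431, 0.1553], [0.7867, 0.3164]])
```

```bash
python3 -m crank '{"slide":[[0,0.0006,0],[0,0.0012,0],[0,0.0019,0],[0,0.0019,0],[0,0.0019,0],[0,0.0019,0],[0,0.0019,0],[0,0.0019,0]],"roll":[-0.008,-0.015,-0.023,-0.023,-0.023,-0.023,-0.023,-0.023],"grip":[0.01,0.01,0.01,0.01,0.01,0.01,0.01,0.01]}' 45
python3 chk.py 14; python3 -c "
from h import *
p=get_image('wrist');np.save('wrist14.npy',p,allow_pickle=True);cv2.imwrite('pics/wrist14.png',p['frame'][:,:,::-1])"
```

```text
time_s: 17.7
position: [0.4637, 0.0058, 0.0466]
tool_rot: [[0.654, 0.756, -0.0], [0.756, -0.654, -0.001], [-0.001, 0.0, -1.0]]
ft_force: [-3.1, -2.5, 6.5]
grip_width: 0.0166
0.08249527324687486 48.921844632040575 [-3.07376418 -2.46888009  6.4826403 ]
top bridge 49.0 48.91 65.1
top siding 49.25 49.17 52.6
scene bridge 49.0 48.96 90.0
scene siding 49.25 49.38 32.8
scene2 bridge 49.25 49.19 85.9
scene2 siding 49.75 49.6 28.1
```

View pics/ct14.png

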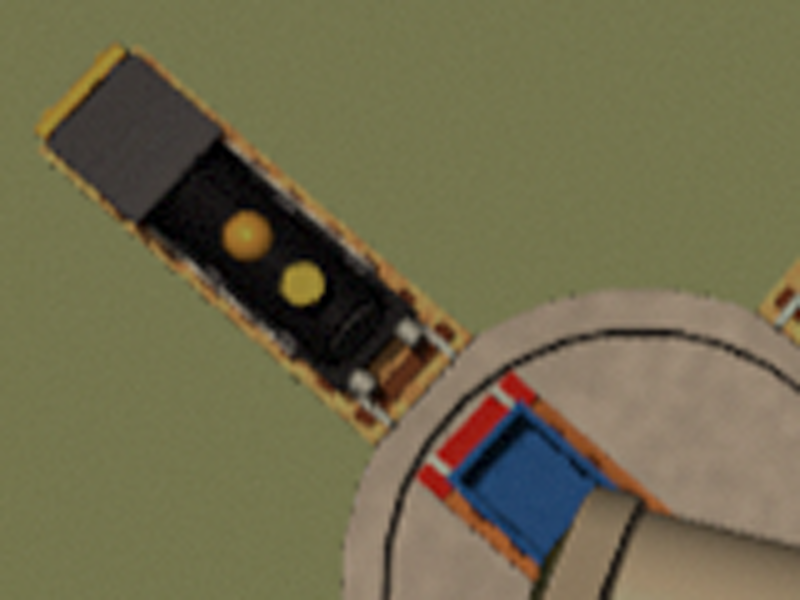

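View pics/cs14.png

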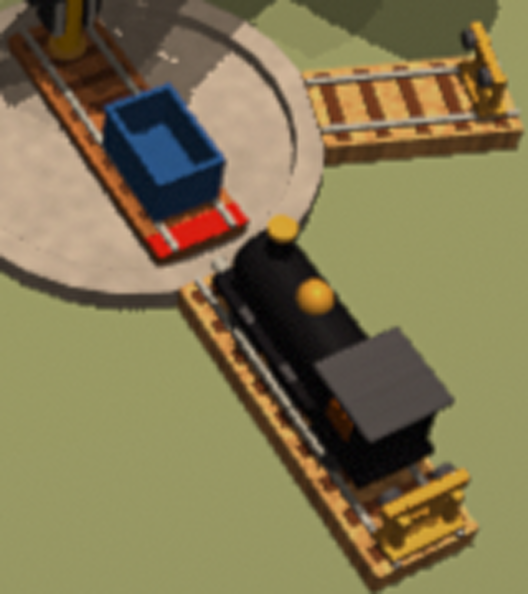

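View pics/wrist14.png

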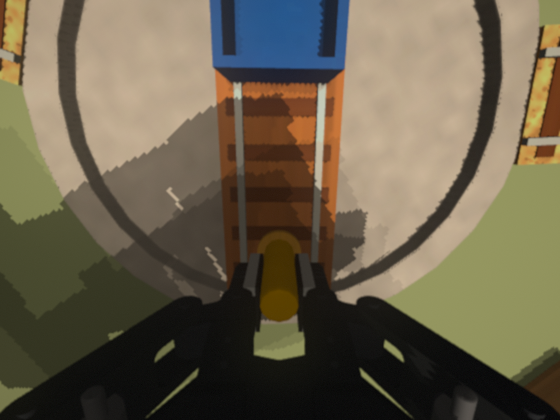

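```bash
python3 -m crank '{"slide":[[0,0.0004,0],[0,0.0004,0],[0,0.0004,0],[0,0.0004,0],[0,0.0004,0],[0,0.0004,0],[0,0.0004,0],[0,0.0004,0]],"roll":[-0.005,-0.005,-0.005,-0.005,-0.005,-0.005,-0.005,-0.005],"grip":[0.01,0.01,0.01,0.01,0.01,0.01,0.01,0.01]}' 45
python3 chk.py 15; python3 -c "
from h import *
s=observe();print(s['time_s'],np.abs(s['qvel']).max(),s['grip_width'])"
```

```text
time_s: 18.65
position: [0.464, 0.0056, 0.0465]
tool_rot: [[0.651, 0.759, -0.0], [0.759, -0.651, -0.001], [-0.001, 0.0, -1.0]]
ft_force: [-2.8, -1.9, 7.3]
grip_width: 0.017
0.08250539617761656 49.17817499031869 [-2.82250104 -1.85393657  7.2610076 ]
top bridge 49.25 49.21 66.7
top siding 49.25 49.17 52.6
scene bridge 49.25 49.17 90.2
scene siding 49.25 49.37 32.9
scene2 bridge 49.5 49.39 86.4
scene2 siding 49.75 49.59 27.8
18.75 0.08091640889233953 0.01681320657511253
```

View pics/cs15.png

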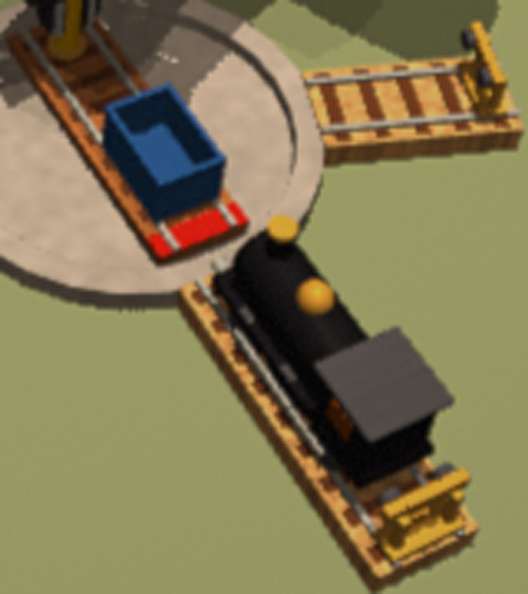

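Rails in line, tub square on the red half, handle gripped and still. Handing in.

```bash
python3 -c "
from rig import *
print(close_job())"
```

```text
the job is handed in; nothing more can be done
None
```

I lifted the blue tub off the pile and set it between the rails on the red half of the bridge. I then gripped the yellow handle and turned the bridge about 85° anticlockwise, until its red end faced the engine's siding. The job was handed in at 18.75 s with the handle still gripped. `close_job()` gives no verdict.

- **Alignment:** the bridge measured about 49.2° and the siding 49.2–49.4°. A second fit of the scene picture gave 49.4° against 49.6°, so the cameras agree to about 0.2°.
- **Tub placement:** it touched down with about 6 N at the expected height. In the wrist picture it looked centred between the rails to about 0.5 mm and square to about 1°. It still sat that way after the turn.
- **Grip:** the opening read 17 mm on the 18 mm handle. The measured force was about 8 N and the joints were at rest.
- **Everything else:** the grey and wooden tubs, engine, buffers, bench, signal box and look-alike tubs showed no movement in the pictures. I judged this by eye only.

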